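Set a dish under the reach gauge and hold the boom at its mark

ROBOT

A 6-joint arm with a two-finger parallel gripper is mounted at the origin on a cart in front of the work surface, level with it; the furniture and walls round the work are solid. World frame = base frame: x ahead of the robot, y to its left, z up, the work surface at z = 0. Lengths are in m, angles in rad, forces in N, time in s.
With the tool pointing down it reaches from about 0.25 to 0.775 m from the base axis. Payload 4 kg.
Tool frame: the origin (TCP) lies at the centre of the arm's flange, where the gripper is bolted on; the fingertips stand 173 mm ahead of it and the grasp point (between the pads) lies 155 mm ahead of it (arm.grip_depth is the distance from the TCP to the grasp point, in m); z points along the fingers, y is the direction in which the jaws open and shut (so a half turn about z gives the same grasp; the last joint's range is limited). The gripper opens to 85 mm and grips with 20 to 120 N. Pads are 22 mm wide; open, the fingers measure 114 mm over their backs; the gripper's body (76 mm by 85 mm) begins 54 mm behind the grasp point. The pads swing forward as they close: fully open they stand 13 mm farther back than shut.
Start: joints at [1.051, 0.087, 1.371, -0, 1.684, -0.103], TCP at [0.223, 0.503, 0.405] pointing down, gripper open.
Joint ranges: [-3.1, 3.1], [-0.76, 2.03], [0.27, 2.55], [-1.08, 4.22], [0.17, 2.65], [-2.57, 2.57]. Speed limits (rad/s): [2.79, 2.79, 3.14, 3.14, 3.14, 3.14].

INTERFACE

Orientations are given as a 3x3 rotation matrix whose columns are the frame's x, y, z axes.
In Python, from cell import arm, optics, order gives the robot as it stands. The module is installed in compiled form; this text tells all that it offers.
- The arm moves only by the tool servo_tool, never from a script. Its argument "increments" is a list that holds one entry, the list of rows, each a list of 7 numbers: the turn, a rotation vector about the world's x, y, z in units of 0.5 rad (1.0 is 0.5 rad), then the shift along the world's x, y, z in units of 12 cm (1.0 is 12 cm), then the opening, from 0 (shut) to 1 (fully open). In form: [[[wx, wy, wz, dx, dy, dz, grip], ...]]. A call has 1 to 5 rows; each row shifts and turns the commanded pose from where the row before left it; what a row does not reach is not made up. A row lasts 1/10 s, in which the tool goes at most 50 mm and 8.59 degrees, less where a joint would pass 70% of its speed; a pose out of reach is approached as far as the arm can. A call with a number of a shift or a turn outside -1 to 1 is refused whole. A call with a gripper value outside its range is refused whole. The fingers move at their own pace and stop on an object; "force" is the grip in N (left out, the last holds). Time passes only in rows, so rows that do not move let the fingers close. It gives the time, the measured TCP pose, the force and the opening at its end, in the units of the state.
- arm.get_obs(): the state, without advancing time (a new reading comes with each control period).
- optics.camera(name): name is "scene" or "side" or "wrist"; returns a dict with "img" (420x560x3 uint8, red, green, blue), "depth" (420x560 float32, m along the optical axis (not along the pixel's ray), 0 where there is no reading), "K" (3x3 intrinsics, pixels), "R" (3x3) and "t" (3): a world point X has camera coordinates R X + t. Camera axes: x right, y down, z forward; pixel columns grow to the right and rows downward; lengths in m; the calibration is good to about 2 mm. A picture is of the moment at which its call begins.
- order.finish_job(): hands the job in, once; it reports no verdict.
The state is a dict: "time": time; "joints": joint angles; "qd": joint speeds; "effort": joint torques, N m; "eef_pos": TCP position; "eef_rot": TCP orientation; "ft_force": force on the tool from outside, world axes, zero at the start; "wrist_torque": the same for the moment, N m; "grip_width": finger opening in m.
Only numpy, scipy, OpenCV 4.12 (cv2) and the standard library are available. Lean on these libraries where they do the work, as an engineer would, in place of code of your own. Each camera call takes 0.05 s, during which the arm holds its last target.

TASK

Slide the Petri dish that stands by itself on the right along the worktop, without picking it up, until it stands inside the white ring. Then press the lock button on the reach gauge so that its boom is released, grip the post at the boom's end and pull the boom out until its pointer is at the marker clip on the scale. The boom is sprung and draws back if let go, so finish while still gripping the post and holding the pointer at the clip, with the dish left in the ring and the things round about left where they stand.

Things in the scene. Friction and masses are not known exactly. Their poses are not given: they have to be found in the camera images.
- dish: the Petri dish that stands alone on the right half of the worktop (right of the ring; the others, far left, are not meant): round, shut, pale filling, 91 mm across and 17 mm high, 50 g, loose on the worktop. Origin: centre of its underside.
- ring: thin white ring painted flat on the worktop (no height to speak of), clear inside diameter 116 mm. It lies straight below where the boom's end will be when the pointer is at the clip. Origin: its centre, on the worktop; its y axis is parallel to the boom.
- gauge: fixed reach gauge: grey foot 90 x 140 x 14 mm, column, aluminium housing 56 mm (x) x 200 mm (y from -75 to +125 mm), 78 to 114 mm above the worktop. Origin: on the worktop below the boom's axis. z up; the boom comes out along -y. On its top: white scale (tick each 10 mm, long each 50 mm), slot with the boom's pointer, button.
- button_top (a point): centre of the top face of the lock button, a grey round button 20 mm in diameter that stands 16 mm above the housing (130 mm above the worktop), 50 mm to the +y and 14 mm to the +x side of the gauge's origin. Pressed straight down.
- lock_button (a joint): travel of the lock button in m: 0 up, 0.006 fully down. Sprung: 2 N to start, 5 N fully down. The boom is freed beyond about 3 mm of travel; the button comes up again when let go.
- boom (a joint): how far the boom is out, in m: about 0 locked (cannot be pulled out), at most 0.16. When unlocked it jumps out by itself to about 0.015 and then stays unlocked; further out a spring of 50 N/m draws it back (up to 6.3 N at the clip). It moves along the gauge's -y axis.
- grip_post (a point): black upright post at the boom's outer end, to be gripped: 18 x 18 mm (sides along the gauge's x and y), 47 mm high. This point: centre of its foot, 108 mm above the worktop, at x = 0, y = -105 mm in the gauge's frame when locked; top at 155 mm. Below it a head 24 x 22 x 24 mm and a probe whose tip is 46 mm above the worktop, clear of the dish. Moves with the boom.
- pointer (a point): tip of the boom's thin pointer on top of the housing. It moves with the boom, in the direction of the gauge's -y axis.
- mark (a point): tip of the marker clip's thin finger, at the scale setting wanted. The clip is a small black block 8 x 8 mm, fixed on the robot-side edge of the housing's top. Same axes as the gauge: the pointer is at the mark when both have the same y in the gauge's frame, the boom then being 0.09 to 0.14 m out.
- timer: bystander: beige bench timer, 70 x 78 x 34 mm, loose. Origin: centre of underside.
- marker_pen: bystander: marker pen with a red cap lying on the worktop, 17 x 135 x 16 mm, loose. Origin: centre of underside.
- vial: bystander: small black-capped vial standing, 22 mm in diameter, 52 mm high, loose. Origin: centre of underside.
- jar: bystander: white jar with a blue cap, 68 mm in diameter, 102 mm high, loose. Origin: centre of underside.
There are look-alikes about, which are no part of the job. What is shaped like the dish but blue is not meant.

How it is judged:
By the outcome, as a careful person would: the job done as asked, in the order asked, and still so for the second after the job is handed in, while the arm keeps its last pose, push and grip.
It also fails if it takes over 69 s, if anything falls off the work surface, if the arm or the gripper's body presses on something with over 40 N, if the wrist force passes 120 N, or if a joint passes its speed limit or range.

## Working session

There is one attempt and no reset: what is moved stays moved. The work goes in short steps, Python scripts to look and compute and a tool call to move; the robot and the scene stay as the last step left them, time stands still between calls to the robot, and variables do not carry over. Pictures are saved under pics/ and viewed, and the job is handed in when it is done.

Besides the shell and the picture viewer there is one more tool, called as name(argument=value, ...), one argument or row to a line, values as JSON. servo_tool: Moves the arm, as the interface text tells. Its arguments: {"type":"object","properties":{"increments":{"type":"array"},"force":{"type":"number"}},"required":["increments"]}

```bash
mkdir -p pics
python3 - <<'E'
from cell import arm, optics
import cv2,numpy as np,pickle
o=arm.get_obs();print({k:np.round(v,3) for k,v in o.items()}, arm.grip_depth)
d={}
for n in ["scene","side","wrist"]:
    c=optics.camera(n);d[n]=c
    cv2.imwrite(f"pics/{n}0.png",c["img"][:,:,::-1])
    print(n,np.round(c["K"],1).tolist(),np.round(c["R"],3).tolist(),np.round(c["t"],3), 'cam at',np.round(-c["R"].T@c["t"],3))
pickle.dump(d,open("v0.pkl","wb"))
E
```

```text
{'time': np.float64(0.0), 'joints': array([ 1.051,  0.088,  1.372, -0.   ,  1.684, -0.103]), 'qd': array([-0.002,  0.001,  0.001, -0.002, -0.   ,  0.   ]), 'effort': array([-0.0000e+00, -3.5186e+01, -3.1327e+01, -0.0000e+00,  1.1000e-02,
        0.0000e+00]), 'eef_pos': array([0.223, 0.503, 0.404]), 'eef_rot': array([[-0.914,  0.405, -0.001],
       [ 0.405,  0.914, -0.002],
       [ 0.   , -0.002, -1.   ]]), 'ft_force': array([ 0.036, -0.373,  0.331]), 'wrist_torque': array([-0.097, -0.003, -0.048]), 'grip_width': np.float64(0.086)} 0.1547
scene [[389.7, 0.0, 281.1], [0.0, 389.7, 199.9], [0.0, 0.0, 1.0]] [[0.859, -0.512, -0.007], [-0.38, -0.628, -0.679], [0.344, 0.586, -0.734]] [-0.386  0.39   0.873] cam at [ 0.18  -0.464  0.904]
side [[504.6, 0.0, 271.1], [0.0, 504.6, 218.0], [0.0, 0.0, 1.0]] [[-0.999, 0.039, -0.016], [0.032, 0.47, -0.882], [-0.027, -0.882, -0.471]] [0.55  0.016 1.902] cam at [0.6   1.649 0.918]
wrist [[336.7, 0.0, 275.7], [0.0, 336.7, 208.7], [0.0, 0.0, 1.0]] [[0.405, 0.914, -0.001], [0.865, -0.383, 0.325], [0.297, -0.132, -0.946]] [-0.55  -0.041  0.379] cam at [0.146 0.537 0.372]
```

View pics/scene0.png

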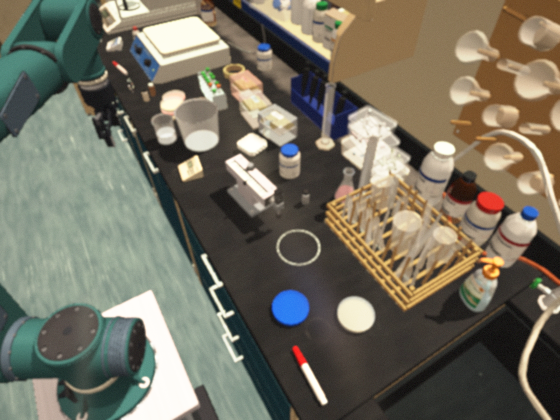

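View pics/side0.png

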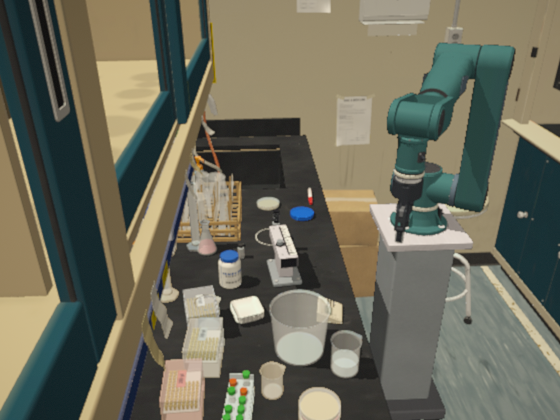

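View pics/wrist0.png

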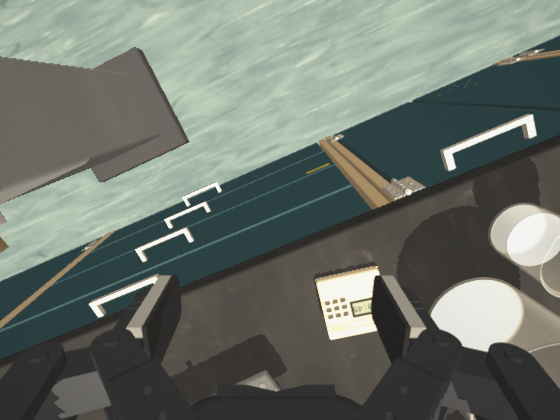

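Scene view: the pale dish is at (356,315) and the ring at (298,247). The gauge is at (252,185), with the post end near (280,205). The candidates for the dish are the pale round one at (356,315), the blue lid at (291,308), and pale discs far left around (170,100). I choose (356,315) and will check it in a crop.

```bash
cat > h.py <<'E'
import numpy as np,cv2
def ray(c,u,v,z):
    C=-c["R"].T@c["t"]; d=c["R"].T@np.linalg.inv(c["K"])@np.array([u,v,1.]); return C+d*(z-C[2])/d[2]
def proj(c,X):
    p=c["K"]@(c["R"]@np.asarray(X,float)+c["t"]); return p[:2]/p[2]
def pts(c):
    v,u=np.mgrid[:420,:560]; z=c["depth"]
    P=np.stack([(u-c["K"][0,2])/c["K"][0,0]*z,(v-c["K"][1,2])/c["K"][1,1]*z,z],-1)
    W=(P-c["t"])@c["R"]; W[z<=0]=np.nan; return W
def circ(c,mask,z):
    """outer contour cast on plane z, circle fit"""
    cs,_=cv2.findContours(mask.astype(np.uint8),cv2.RETR_EXTERNAL,cv2.CHAIN_APPROX_NONE)
    k=max(cs,key=cv2.contourArea)[:,0,:]
    P=np.array([ray(c,u,v,z)[:2] for u,v in k])
    A=np.c_[2*P,np.ones(len(P))]; s=np.linalg.lstsq(A,(P**2).sum(1),rcond=None)[0]
    return s[:2],np.sqrt(s[2]+s[0]**2+s[1]**2)
E
python3 - <<'E'
import pickle; from h import *
d=pickle.load(open("v0.pkl","rb")); c=d["scene"]; im=c["img"].astype(int)
hsv=cv2.cvtColor(c["img"],cv2.COLOR_RGB2HSV)
m=np.zeros((420,560),bool); br=im.min(2)>110
a=m.copy();a[285:345,325:385]=br[285:345,325:385]; print("dish",circ(c,a,0.017),circ(c,a,0.012))
a=m.copy();a[222:272,268:328]=br[222:272,268:328]; print("ring",circ(c,a,0.0), a.sum())
b=(hsv[...,0]>100)&(hsv[...,0]<130)&(hsv[...,1]>150)
a=m.copy();a[280:335,262:318]=b[280:335,262:318]; print("blue",circ(c,a,0.017))
for n,u,v in [("penA",295,348),("penB",324,402),("vial",305,203),("jar",289,175),("timer",190,170)]: print(n,ray(c,u,v,0.01))
W=pts(c)
# gauge region
for (u,v) in [(232,160),(236,165),(250,172),(262,182),(272,190),(279,203),(283,208),(256,205),(305,192),(289,150)]: print(u,v,np.round(W[v,u],3))
cv2.imwrite("pics/g0.png",cv2.resize(c["img"][140:230,210:320,::-1],None,fx=7,fy=6.6,interpolation=cv2.INTER_CUBIC))
cv2.imwrite("pics/d0.png",cv2.resize(c["img"][220:410,240:400,::-1],None,fx=3,fy=3,interpolation=cv2.INTER_CUBIC))
s=d["side"];cv2.imwrite("pics/s0.png",cv2.resize(s["img"][180:300,190:330,::-1],None,fx=5,fy=5,interpolation=cv2.INTER_CUBIC))
E
```

```text
dish (array([ 0.55736504, -0.17371154]), np.float64(0.045952521848805584)) (array([ 0.55949367, -0.17207442]), np.float64(0.04621162879437415))
ring (array([0.55195314, 0.0770658 ]), np.float64(0.061911225888429657)) 321
blue (array([ 0.42864869, -0.07728369]), np.float64(0.04675397891184858))
penA [ 0.38682831 -0.16805418  0.01      ]
penB [ 0.37810091 -0.29671763  0.01      ]
vial [0.65475057 0.19940801 0.01      ]
jar [0.67815323 0.33210533 0.01      ]
timer [0.40559861 0.52570231 0.01      ]
232 160 [0.505 0.383 0.116]
236 165 [0.505 0.357 0.116]
250 172 [0.528 0.309 0.115]
262 182 [0.537 0.253 0.117]
272 190 [0.547 0.212 0.114]
279 203 [0.539 0.16  0.113]
283 208 [0.588 0.221 0.004]
256 205 [0.518 0.264 0.018]
305 192 [0.657 0.206 0.052]
289 150 [0.687 0.347 0.103]
```

View pics/g0.png

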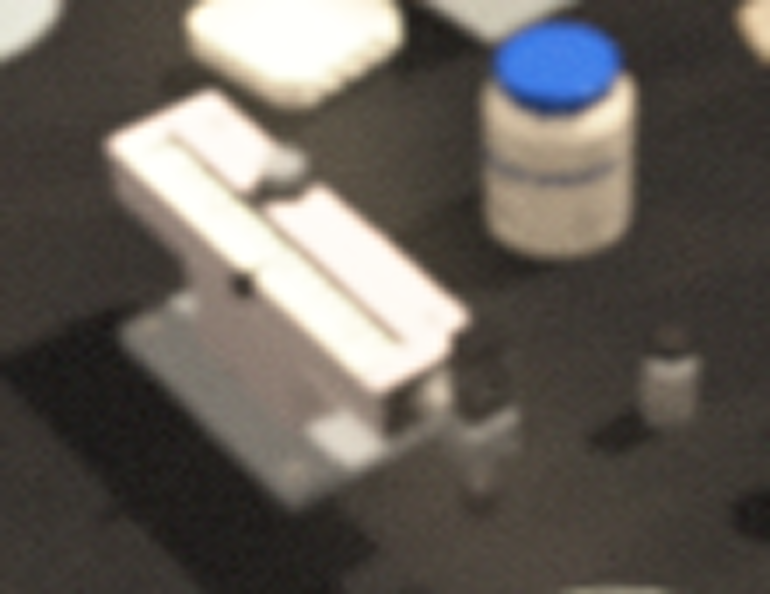

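View pics/d0.png

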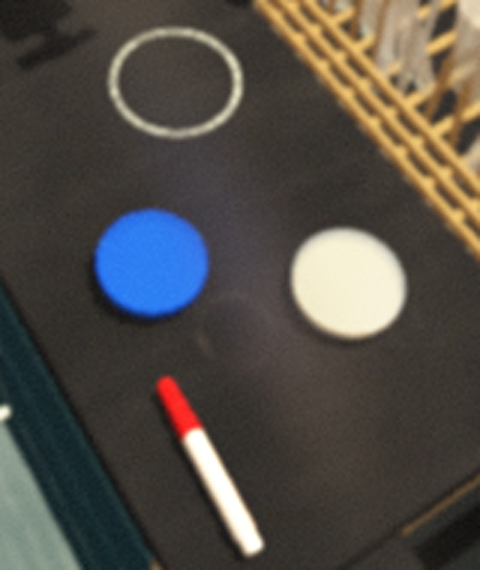

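View pics/s0.png

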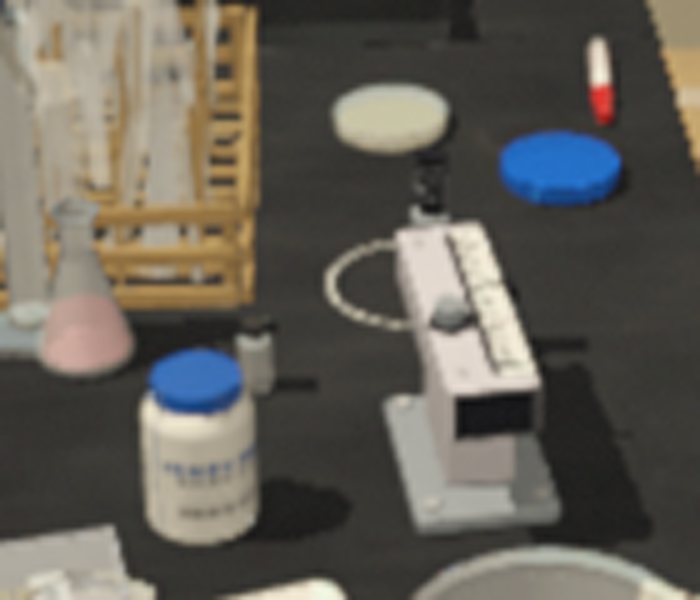

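Run:
```python
import pickle; from h import *
d=pickle.load(open("v0.pkl","rb")); c=d["scene"]
g=lambda x,y:(210+x/7-.43,140+y/6.6-.43)
for n,(x,y) in dict(bl=(105,150),br=(210,92),fr=(470,320),fl=(378,392)).items():
    print(n,np.round(ray(c,*g(x,y),0.114),4))
print("clip",ray(c,*g(243,278),0.12))
print("button",ray(c,*g(285,155),0.13))
print("slot ends",ray(c,*g(172,135),0.114),ray(c,*g(402,340),0.114))
s=d["side"]; h=lambda x,y:(190+x/5-.4,180+y/5-.4)
for n,(x,y) in dict(br=(398,232),bl=(480,225),fl=(540,378),fr=(432,388),btn=(452,306)).items():
    print("side",n,np.round(ray(s,*h(x,y),0.13 if n=='btn' else 0.114),4))
# top from depth
W=pts(c); m=(abs(W[...,2]-.115)<.006)&(W[...,0]>.45)&(W[...,0]<.6)&(W[...,1]>.16)&(W[...,1]<.42)
P=W[m][:,:2].astype(np.float32); r=cv2.minAreaRect(P*1000); print(m.sum(),r); print(np.round(cv2.boxPoints(r)))
```

```text
bl [0.4822 0.3883 0.114 ]
br [0.5395 0.4013 0.114 ]
fr [0.5622 0.2118 0.114 ]
fl [0.5097 0.1941 0.114 ]
clip [0.49269553 0.27684539 0.12      ]
button [0.53991487 0.3283723  0.13      ]
slot ends [0.51162416 0.3825702  0.114     ] [0.53270029 0.21566224 0.114     ]
side br [0.563  0.1986 0.114 ]
side bl [0.5087 0.1927 0.114 ]
side fl [0.4852 0.383  0.114 ]
side fr [0.5497 0.3899 0.114 ]
side btn [0.5341 0.323  0.13  ]
936 ((523.9030151367188, 280.1864013671875), (66.3608627319336, 242.7987518310547), 6.887089252471924)
[[476. 397.]
 [506. 156.]
 [571. 164.]
 [542. 405.]]
```

Run:
```python
import pickle; from h import *
d=pickle.load(open("v0.pkl","rb")); c=d["scene"]; W=pts(c)
m=(W[...,2]>.025)&(W[...,1]<.17)&(W[...,1]>-.35)&(W[...,0]>.4)&(W[...,0]<.9)
P=W[m]
for y in np.arange(-.35,.17,.05):
    q=P[(P[:,1]>=y)&(P[:,1]<y+.05)]
    if len(q): print(round(y,2),len(q),"xmin",np.round(np.sort(q[:,0])[:3],3),"zmax",q[:,2].max().round(3))
for u,v in [(330,215),(365,262),(405,302)]: print(ray(c,u,v,0.0))
m=(W[...,2]>.09)&(W[...,0]>.48)&(W[...,0]<.6)&(W[...,1]>.12)&(W[...,1]<.2);print(np.round(W[m][:40],3))
```

```text
-0.35 423 xmin [0.812 0.812 0.812] zmax 0.139
-0.3 822 xmin [0.811 0.811 0.812] zmax 0.177
-0.25 1144 xmin [0.665 0.665 0.665] zmax 0.139
-0.2 1593 xmin [0.664 0.665 0.665] zmax 0.155
-0.15 1583 xmin [0.664 0.665 0.665] zmax 0.176
-0.1 988 xmin [0.664 0.665 0.665] zmax 0.175
-0.05 735 xmin [0.664 0.665 0.665] zmax 0.14
-0.0 1332 xmin [0.665 0.665 0.665] zmax 0.165
0.05 732 xmin [0.665 0.665 0.666] zmax 0.164
0.1 1303 xmin [0.665 0.665 0.665] zmax 0.618
0.15 537 xmin [0.529 0.529 0.529] zmax 0.609
[0.69813428 0.1260693  0.        ]
[ 0.68103047 -0.06203291  0.        ]
[ 0.69106551 -0.20869483  0.        ]
[[0.547 0.179 0.155]
 [0.543 0.176 0.155]
 [0.544 0.173 0.157]
 [0.548 0.173 0.155]
 [0.55  0.171 0.156]
 [0.537 0.177 0.154]
 [0.538 0.174 0.156]
 [0.541 0.172 0.156]
 [0.546 0.171 0.155]
 [0.549 0.17  0.154]
 [0.55  0.167 0.156]
 [0.532 0.173 0.157]
 [0.535 0.173 0.155]
 [0.536 0.169 0.158]
 [0.538 0.167 0.159]
 [0.542 0.169 0.155]
 [0.543 0.165 0.157]
 [0.546 0.165 0.156]
 [0.548 0.163 0.157]
 [0.55  0.162 0.156]
 [0.532 0.173 0.152]
 [0.533 0.17  0.155]
 [0.535 0.168 0.155]
 [0.537 0.166 0.156]
 [0.54  0.165 0.155]
 [0.54  0.161 0.158]
 [0.545 0.163 0.154]
 [0.545 0.158 0.159]
 [0.55  0.161 0.153]
 [0.531 0.173 0.149]
 [0.532 0.169 0.152]
 [0.533 0.165 0.155]
 [0.536 0.164 0.155]
 [0.538 0.162 0.155]
 [0.54  0.16  0.156]
 [0.541 0.158 0.157]
 [0.546 0.16  0.153]
 [0.548 0.159 0.153]
 [0.533 0.175 0.142]
 [0.532 0.168 0.149]]
```

The dish choice is confirmed: white-pale, radius 46 mm, at (0.558, -0.173). The ring is at (0.552, 0.077), the blue one is excluded, and the rack front is at x=0.665. I'm moving to behind the dish.

servo_tool(
  increments=[
    [[0, 0, -0.1155, 0.14, -0.314, 0, 0.7], [0, 0, -0.1155, 0.14, -0.314, 0, 0.7], [0, 0, -0.1155, 0.14, -0.314, 0, 0.7], [0, 0, -0.1155, 0.14, -0.314, 0, 0.7], [0, 0, -0.1155, 0.14, -0.314, 0, 0.7]],
  ],
)

```text
time: 0.65
eef_pos: [0.3069, 0.313, 0.4044]
eef_rot: [[-0.76, 0.65, -0.0], [0.65, 0.76, -0.0], [-0.0, -0.0, -1.0]]
ft_force: [0.5, 0.3, 0.3]
grip_width: 0.0597
```

servo_tool(
  increments=[
    [[0, 0, -0.1155, 0.14, -0.314, 0, 0.7], [0, 0, -0.1155, 0.14, -0.314, 0, 0.7], [0, 0, -0.1155, 0.14, -0.314, 0, 0.7], [0, 0, -0.1155, 0.14, -0.314, 0, 0.7], [0, 0, -0.1155, 0.14, -0.314, 0, 0.7]],
  ],
)

```text
time: 1.15
eef_pos: [0.3908, 0.1245, 0.4046]
eef_rot: [[-0.543, 0.84, 0.0], [0.84, 0.543, 0.0], [0.0, 0.0, -1.0]]
ft_force: [0.5, 0.3, -0.3]
grip_width: 0.0599
```

servo_tool(
  increments=[
    [[0, 0, -0.1155, 0.14, -0.314, 0, 0.7], [0, 0, -0.1155, 0.14, -0.314, 0, 0.7], [0, 0, -0.1155, 0.14, -0.314, 0, 0.7], [0, 0, -0.1155, 0.14, -0.314, 0, 0.7], [0, 0, -0.1155, 0.14, -0.314, 0, 0.7]],
  ],
)

```text
time: 1.65
eef_pos: [0.4749, -0.064, 0.4045]
eef_rot: [[-0.281, 0.96, -0.0], [0.96, 0.281, 0.0], [0.0, -0.0, -1.0]]
ft_force: [1.1, 0.8, -0.2]
grip_width: 0.0596
```

servo_tool(
  increments=[
    [[0, 0, -0.1155, 0.14, -0.314, 0, 0.7], [0, 0, -0.1155, 0.14, -0.314, 0, 0.7], [0, 0, -0.1155, 0.14, -0.314, 0, 0.7], [0, 0, -0.1155, 0.14, -0.314, 0, 0.7], [0, 0, -0.1155, 0.14, -0.314, 0, 0.7]],
  ],
)

```text
time: 2.15
eef_pos: [0.5591, -0.2524, 0.4041]
eef_rot: [[0.004, 1.0, -0.001], [1.0, -0.004, 0.001], [0.001, -0.001, -1.0]]
ft_force: [0.5, 0.5, 0.8]
grip_width: 0.0598
```

```bash
cat > look.py <<'E'
import sys,pickle
from cell import arm,optics
from h import *
n=sys.argv[1]; d={}
for k in sys.argv[2:]:
    d[k]=optics.camera(k); cv2.imwrite(f"pics/{k}{n}.png",d[k]["img"][:,:,::-1])
pickle.dump(d,open(f"v{n}.pkl","wb"))
o=arm.get_obs(); print({k:np.round(o[k],4).tolist() for k in ["time","joints","eef_pos","eef_rot","ft_force","grip_width"]})
E
python3 look.py 1 wrist
```

```text
{'time': 2.2, 'joints': [-0.522, 0.2372, 1.2045, -0.0039, 1.6984, -0.5123], 'eef_pos': [0.5605, -0.2578, 0.4021], 'eef_rot': [[0.0101, 0.9999, -0.0006], [0.9999, -0.0101, -0.0041], [-0.0041, -0.0006, -1.0]], 'ft_force': [2.6468, -3.9835, -1.6645], 'grip_width': 0.0599}
```

View pics/wrist1.png

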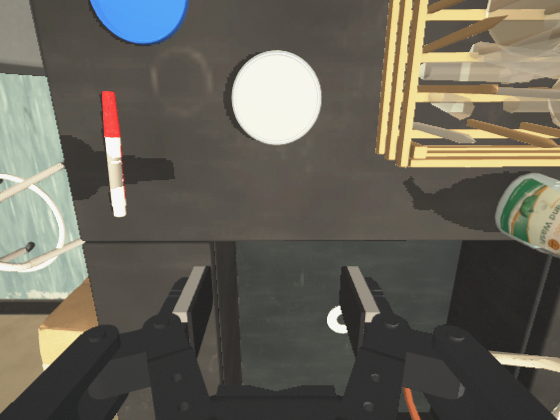

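Run:
```python
import pickle; from h import *
from cell import arm
print(np.round(arm.get_obs()["eef_pos"],4))
d=pickle.load(open("v1.pkl","rb")); c=d["wrist"]; im=c["img"].astype(int)
print(-c["R"].T@c["t"], proj(c,[.558,-.173,.017]),proj(c,[.552,.077,0]))
```

```text
[ 0.5605 -0.2578  0.4021]
[ 0.55895742 -0.16780598  0.3723741 ] [274.71049996  99.24915875] [ 265.86319182 -224.7869681 ]
```

The wrist view shows the pale dish at (277,97), within 3 px of the prediction, with the blue one at (138,10) well to the left. I'm descending behind it now.

servo_tool(
  increments=[
    [[0, 0, 0, 0, 0, -0.34, 0.7], [0, 0, 0, 0, 0, -0.34, 0.7], [0, 0, 0, 0, 0, -0.34, 0.7], [0, 0, 0, 0, 0, -0.34, 0.7], [0, 0, 0, 0, 0, -0.34, 0.7]],
  ],
)

```text
time: 2.7
eef_pos: [0.5583, -0.2503, 0.1988]
eef_rot: [[0.001, 1.0, -0.0], [1.0, -0.001, 0.0], [0.0, -0.0, -1.0]]
ft_force: [0.1, -0.2, 0.1]
grip_width: 0.0599
```

servo_tool(
  increments=[
    [[0, 0, 0, 0, 0, -0.05, 0.7], [0, 0, 0, 0, 0, -0.05, 0.7], [0, 0, 0, 0, 0, -0.05, 0.7], [0, 0, 0, 0, 0, -0.04, 0.7], [0, 0, 0, 0, 0, 0, 0.7]],
  ],
)

```text
time: 3.2
eef_pos: [0.559, -0.2509, 0.1791]
eef_rot: [[0.001, 1.0, 0.002], [1.0, -0.001, -0.001], [-0.001, 0.002, -1.0]]
ft_force: [-0.3, -0.4, 0.8]
grip_width: 0.0593
```

```bash
python3 look.py 2 wrist scene
```

```text
{'time': 3.3, 'joints': [-0.5144, 0.3659, 1.499, 0.0001, 1.2744, -0.5134], 'eef_pos': [0.559, -0.2509, 0.1792], 'eef_rot': [[0.001, 1.0, 0.002], [1.0, -0.001, -0.0011], [-0.0011, 0.002, -1.0]], 'ft_force': [-0.316, -0.6375, 0.876], 'grip_width': 0.0601}
```

View pics/wrist2.png

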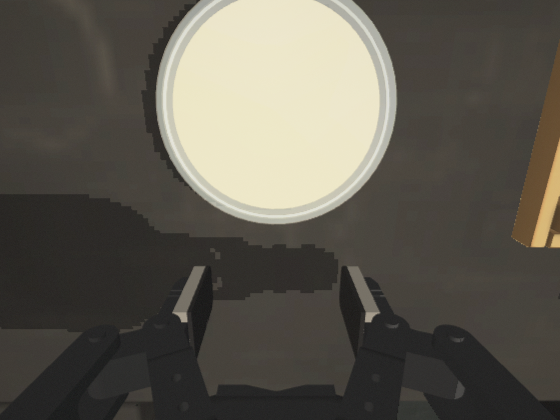

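View pics/scene2.png

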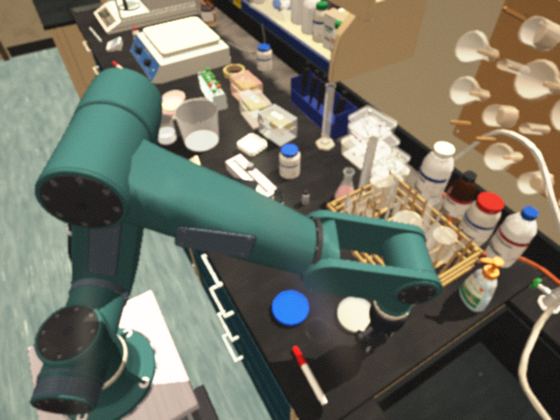

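servo_tool(
  increments=[
    [[0, 0, 0, 0, 0, -0.035, 0.7], [0, 0, 0, 0, 0.05, 0, 0.7], [0, 0, 0, 0, 0.05, 0, 0.7], [0, 0, 0, 0, 0.05, 0, 0.7], [0, 0, 0, 0, 0.05, 0, 0.7]],
  ],
)

```text
time: 3.8
eef_pos: [0.5587, -0.2259, 0.1738]
eef_rot: [[0.001, 1.0, 0.0], [1.0, -0.001, 0.0], [0.0, 0.0, -1.0]]
ft_force: [0.1, 0.1, 0.0]
grip_width: 0.0597
```

servo_tool(
  increments=[
    [[0, 0, 0, 0, 0.05, 0, 0.7], [0, 0, 0, 0, 0.05, 0, 0.7], [0, 0, 0, 0, 0.06, 0, 0.7], [0, 0, 0, -0.003, 0.07, 0, 0.7], [0, 0, 0, -0.003, 0.08, 0, 0.7]],
  ],
)

```text
time: 4.3
eef_pos: [0.5579, -0.1889, 0.1738]
eef_rot: [[0.001, 1.0, 0.0], [1.0, -0.001, -0.0], [-0.0, 0.0, -1.0]]
ft_force: [0.7, -0.5, -0.0]
grip_width: 0.0598
```

```bash
python3 look.py 3 wrist
```

```text
{'time': 4.35, 'joints': [-0.4208, 0.3248, 1.5666, 0.0014, 1.2512, -0.4211], 'eef_pos': [0.5578, -0.1874, 0.1736], 'eef_rot': [[0.0001, 1.0, -0.0004], [1.0, -0.0001, 0.0016], [0.0016, -0.0004, -1.0]], 'ft_force': [-0.1152, 1.9244, 0.391], 'grip_width': 0.0594}
```

View pics/wrist3.png

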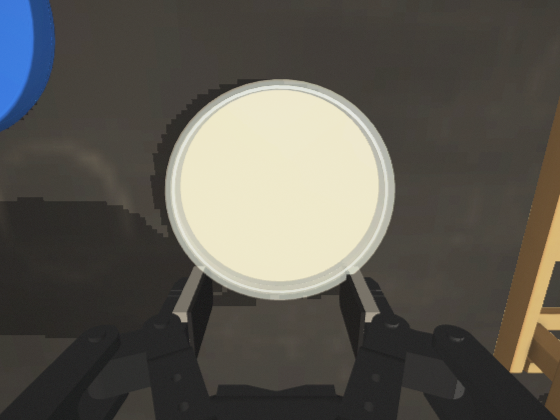

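The dish at (280,190) is cradled symmetrically between the fingertips. I'll continue the push.

servo_tool(
  increments=[
    [[0, 0, 0, -0.003, 0.09, 0, 0.7], [0, 0, 0, -0.003, 0.1, 0, 0.7], [0, 0, 0, -0.003, 0.1, 0, 0.7], [0, 0, 0, -0.003, 0.1, 0, 0.7], [0, 0, 0, -0.003, 0.1, 0, 0.7]],
  ],
)

```text
time: 4.85
eef_pos: [0.5561, -0.1295, 0.1738]
eef_rot: [[0.001, 1.0, 0.0], [1.0, -0.001, 0.0], [0.0, 0.0, -1.0]]
ft_force: [0.0, 0.5, 0.7]
grip_width: 0.0599
```

servo_tool(
  increments=[
    [[0, 0, 0, -0.003, 0.1, 0, 0.7], [0, 0, 0, -0.003, 0.1, 0, 0.7], [0, 0, 0, -0.003, 0.1, 0, 0.7], [0, 0, 0, -0.003, 0.1, 0, 0.7], [0, 0, 0, -0.003, 0.1, 0, 0.7]],
  ],
)

```text
time: 5.35
eef_pos: [0.5543, -0.0697, 0.1738]
eef_rot: [[0.001, 1.0, 0.0], [1.0, -0.001, -0.0], [-0.0, 0.0, -1.0]]
ft_force: [0.1, -0.1, -0.1]
grip_width: 0.0598
```

servo_tool(
  increments=[
    [[0, 0, 0, -0.003, 0.1, 0, 0.7], [0, 0, 0, -0.003, 0.1, 0, 0.7], [0, 0, 0, -0.003, 0.09, 0, 0.7], [0, 0, 0, -0.003, 0.07, 0, 0.7], [0, 0, 0, -0.003, 0.05, 0, 0.7]],
  ],
)

```text
time: 5.85
eef_pos: [0.5525, -0.0206, 0.1737]
eef_rot: [[0.0, 1.0, 0.0], [1.0, -0.0, -0.0], [-0.0, 0.0, -1.0]]
ft_force: [-1.2, -0.5, 0.9]
grip_width: 0.0601
```

```bash
python3 look.py 4 wrist
python3 - <<'E'
import pickle; from h import *
d=pickle.load(open("v4.pkl","rb")); c=d["wrist"]; im=c["img"].astype(int)
m=np.zeros((420,560),bool); m[:262]=(im.min(2)>110)[:262]; k=cv2.morphologyEx(m.astype(np.uint8),cv2.MORPH_OPEN,np.ones((25,25)))
print(circ(c,k,.017))
E
```

```text
{'time': 5.9, 'joints': [-0.1392, 0.2535, 1.6585, 0.0008, 1.2298, -0.1393], 'eef_pos': [0.5524, -0.0201, 0.1737], 'eef_rot': [[0.0002, 1.0, -0.0], [1.0, -0.0002, 0.0008], [0.0008, -0.0, -1.0]], 'ft_force': [-0.3366, 0.8696, 0.7588], 'grip_width': 0.0597}
(array([0.55380965, 0.02929222]), np.float64(0.04117085646109339))
```

View pics/wrist4.png

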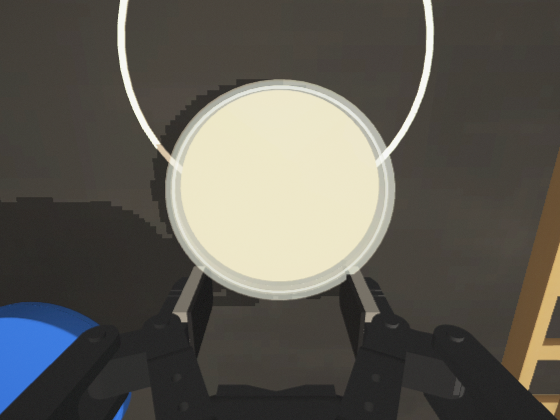

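```bash
cat > ring.py <<'E'
import sys,pickle; from h import *
d=pickle.load(open(sys.argv[1],"rb")); c=d["wrist"]; im=c["img"].astype(int)
v,u=np.mgrid[:420,:560]
m=(im.min(2)>180)&(v<158)&((u<160)|(u>395))
P=np.array([ray(c,a,b,0)[:2] for a,b in zip(u[m],v[m])])
A=np.c_[2*P,np.ones(len(P))]; s=np.linalg.lstsq(A,(P**2).sum(1),rcond=None)[0]
print("ring",s[:2],np.sqrt(s[2]+s[0]**2+s[1]**2),m.sum())
# dish rim outline by hand: left/right/top
L,R,T,B=[ray(c,a,b,.017) for a,b in [(165,190),(395,190),(280,79),(280,301)]]
print("dish",(L+R)/2,R[0]-L[0],(T+B)/2,T[1]-B[1])
E
python3 ring.py v4.pkl
```

```text
ring [0.55206208 0.07625811] 0.05910788867142672 1973
dish [0.55389572 0.02874773 0.017     ] 0.0885225269348453 [0.55389716 0.02378331 0.017     ] 0.08971837163166706
```

servo_tool(
  increments=[
    [[0, 0, 0, -0.003, 0.08, 0, 0.7], [0, 0, 0, -0.003, 0.1, 0, 0.7], [0, 0, 0, -0.003, 0.1, 0, 0.7], [0, 0, 0, -0.003, 0.08, 0, 0.7], [0, 0, 0, 0, 0.05, 0, 0.7]],
  ],
)

```text
time: 6.4
eef_pos: [0.551, 0.0289, 0.1737]
eef_rot: [[0.0, 1.0, -0.0], [1.0, -0.0, 0.0], [0.0, -0.0, -1.0]]
ft_force: [0.5, -0.2, -0.1]
grip_width: 0.06
```

servo_tool(
  increments=[
    [[0, 0, 0, 0, 0.025, 0, 0.7], [0, 0, 0, 0, 0, 0, 0.7], [0, 0, 0, 0, -0.04, 0, 0.7]],
  ],
)

```text
time: 6.7
eef_pos: [0.5511, 0.0261, 0.1737]
eef_rot: [[0.0, 1.0, 0.0], [1.0, -0.0, 0.0], [0.0, 0.0, -1.0]]
ft_force: [0.6, -0.7, -0.1]
grip_width: 0.0597
```

```bash
python3 look.py 5 wrist
```

```text
{'time': 6.75, 'joints': [-0.0572, 0.2513, 1.6612, -0.0009, 1.2289, -0.0557], 'eef_pos': [0.5511, 0.025, 0.1737], 'eef_rot': [[0.0012, 1.0, 0.0001], [1.0, -0.0012, -0.0009], [-0.0009, 0.0001, -1.0]], 'ft_force': [-0.0801, -0.1871, 0.984], 'grip_width': 0.06}
```

View pics/wrist5.png

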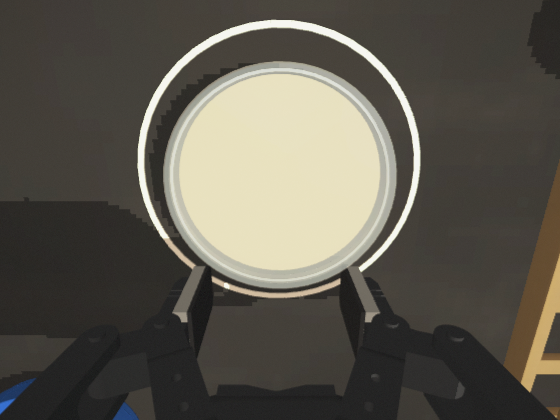

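Run:
```python
import pickle; from h import *
c=pickle.load(open("v5.pkl","rb"))["wrist"]
for n,z,q in [("ring",0,[(138,158),(420,158),(280,20),(280,298)]),("dish",.015,[(163,175),(397,175),(280,61),(280,289)])]:
    L,R,T,B=[ray(c,*p,z) for p in q]; print(n,(L+R)[0]/2,(T+B)[1]/2,R[0]-L[0],T[1]-B[1])
```

```text
ring 0.5522693700930903 0.07621003200262876 0.11949647863730839 0.12081184184898733
dish 0.5525031594578442 0.07581210122869311 0.0901585927227333 0.09090657895751203
```

The dish is centred in the ring to within 1 mm. I'm raising and moving on to view the gauge.

servo_tool(
  increments=[
    [[0, 0, 0, 0, -0.02, 0.05, 0.7], [0, 0, 0, 0, 0, 0.35, 0.7], [0, 0, 0, 0, 0, 0.4, 0.7], [0, 0, 0, 0, 0, 0.4, 0.7], [0, 0, 0, 0, 0, 0.4, 0.7]],
  ],
)

```text
time: 7.25
eef_pos: [0.5507, 0.023, 0.3682]
eef_rot: [[0.002, 1.0, 0.001], [1.0, -0.002, -0.0], [-0.0, 0.001, -1.0]]
ft_force: [0.2, 0.1, -0.5]
grip_width: 0.0597
```

servo_tool(
  increments=[
    [[0, 0, 0.12, 0, 0.3, 0, 0], [0, 0, 0.124, 0, 0.3, 0, 0], [0, 0, 0, 0, 0.3, 0, 0], [0, 0, 0, 0, 0.1, 0, 0], [0, 0, 0, 0, 0, 0, 0]],
  ],
)

```text
time: 7.75
eef_pos: [0.5509, 0.1445, 0.366]
eef_rot: [[-0.123, 0.992, 0.0], [0.992, 0.123, -0.0], [-0.0, 0.0, -1.0]]
ft_force: [0.5, -0.8, 0.9]
grip_width: -0.0002
```

```bash
python3 look.py 6 wrist
```

```text
{'time': 7.8, 'joints': [0.1552, 0.141, 1.3884, -0.0009, 1.6123, 0.0335], 'eef_pos': [0.5511, 0.1434, 0.3658], 'eef_rot': [[-0.1214, 0.9926, 0.0001], [0.9926, 0.1214, -0.0009], [-0.0009, -0.0, -1.0]], 'ft_force': [0.1305, -1.0561, -0.1993], 'grip_width': -0.0001}
```

View pics/wrist6.png

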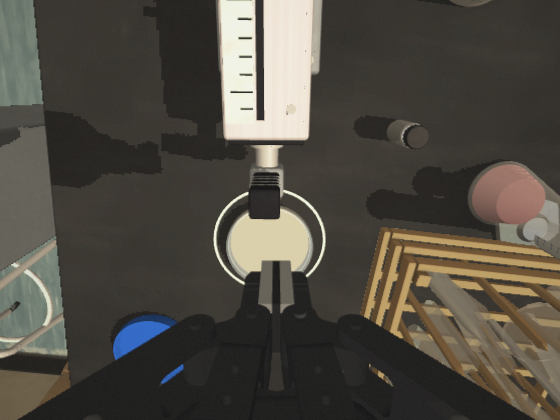

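The view shows the scale on the left half of the housing top, the post at (265,200), and the dish in the ring at (270,240). The clip and button are out of frame, so I'm moving on.

servo_tool(
  increments=[
    [[0, 0, 0, -0.035, 0.25, 0, 0], [0, 0, 0, -0.035, 0.3, 0, 0], [0, 0, 0, -0.035, 0.3, 0, 0], [0, 0, 0, -0.02, 0.15, 0, 0], [0, 0, 0, 0, 0, 0, 0]],
  ],
)

```text
time: 8.3
eef_pos: [0.5361, 0.2641, 0.3656]
eef_rot: [[-0.122, 0.993, -0.0], [0.993, 0.122, -0.0], [-0.0, -0.0, -1.0]]
ft_force: [0.4, -0.4, 0.4]
grip_width: -0.0001
```

```bash
python3 look.py 7 wrist
```

```text
{'time': 8.35, 'joints': [0.3613, 0.203, 1.3174, -0.0014, 1.6217, 0.2401], 'eef_pos': [0.5363, 0.263, 0.3656], 'eef_rot': [[-0.1209, 0.9927, 0.0], [0.9927, 0.1209, -0.0015], [-0.0015, -0.0002, -1.0]], 'ft_force': [-0.2034, -0.5124, 0.884], 'grip_width': 0.0001}
```

View pics/wrist7.png

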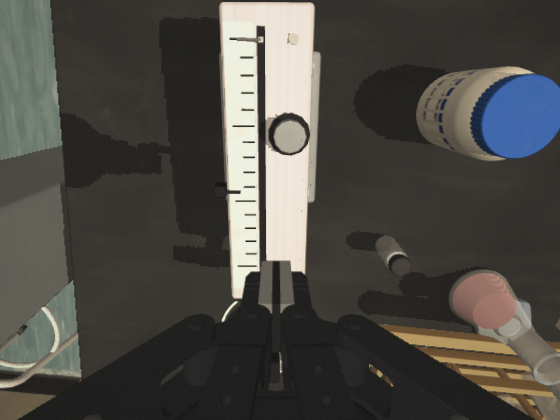

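Run:
```python
import pickle; from h import *
c=pickle.load(open("v7.pkl","rb"))["wrist"]; im=c["img"]
a=cv2.resize(im[20:60,205:325,::-1],None,fx=6,fy=6,interpolation=cv2.INTER_CUBIC)
b=cv2.resize(im[170:215,205:325,::-1],None,fx=6,fy=6,interpolation=cv2.INTER_CUBIC)
cv2.imwrite("pics/c7.png",np.vstack([a,b]))
W=pts(c)
np.set_printoptions(linewidth=200)
print(np.round(W[36:43,225:270:3,2],3)); print(np.round(W[185:197:1,212:248:3,2],3))
print(np.round(W[120:146:4,270:310:4,2],3))
g=cv2.cvtColor(im,cv2.COLOR_RGB2GRAY); bt=(W[...,2]>.124)&(W[...,2]<.137); bt[:, :260]=0; bt[:,320:]=0;bt[170:]=0
print(circ(c,bt,.13)); print(W[bt].mean(0), W[bt][:,2].max())
for p in [(219,3),(314,3),(305,296),(234,298)]: print(ray(c,*p,.114))
```

```text
[[0.113 0.113 0.114 0.114 0.113 0.113 0.113 0.114 0.113 0.113 0.113 0.116 0.117 0.114 0.113]
 [0.113 0.113 0.114 0.115 0.113 0.114 0.113 0.113 0.113 0.113 0.113 0.116 0.116 0.114 0.112]
 [0.113 0.114 0.114 0.116 0.117 0.117 0.116 0.115 0.116 0.116 0.117 0.116 0.116 0.114 0.114]
 [0.115 0.114 0.114 0.113 0.116 0.116 0.116 0.116 0.115 0.116 0.117 0.116 0.115 0.114 0.113]
 [0.114 0.114 0.113 0.113 0.116 0.116 0.116 0.116 0.116 0.117 0.118 0.117 0.116 0.114 0.113]
 [0.115 0.115 0.114 0.114 0.114 0.113 0.114 0.114 0.114 0.115 0.113 0.116 0.117 0.113 0.113]
 [0.114 0.113 0.115 0.113 0.114 0.113 0.115 0.114 0.114 0.114 0.113 0.115 0.114 0.113 0.112]]
[[-0.001  0.114  0.114  0.113  0.113  0.112  0.112  0.114  0.114  0.114  0.114  0.114]
 [ 0.     0.116  0.116  0.116  0.114  0.112  0.113  0.114  0.114  0.113  0.113  0.114]
 [-0.002  0.115  0.116  0.117  0.116  0.111  0.114  0.113  0.115  0.113  0.114  0.115]
 [-0.003  0.116  0.116  0.116  0.116  0.112  0.114  0.112  0.114  0.113  0.114  0.114]
 [ 0.     0.115  0.115  0.117  0.116  0.112  0.113  0.113  0.114  0.113  0.113  0.113]
 [-0.002  0.1
[... 601 characters left out ...]
113 0.117 0.117 0.119 0.127 0.129 0.124 0.116 0.117 0.113]
 [0.113 0.116 0.125 0.129 0.128 0.129 0.129 0.13  0.117 0.116]
 [0.116 0.116 0.13  0.129 0.129 0.129 0.129 0.128 0.129 0.117]
 [0.118 0.127 0.129 0.129 0.128 0.13  0.129 0.13  0.13  0.118]
 [0.117 0.128 0.129 0.129 0.13  0.129 0.129 0.129 0.129 0.117]
 [0.117 0.129 0.13  0.13  0.128 0.13    nan 0.129 0.129 0.117]
 [0.113 0.118 0.129 0.128 0.128 0.129 0.128 0.128 0.129 0.117]]
(array([0.5364029 , 0.32513847]), np.float64(0.009473274606459354))
[0.53642456 0.32512444 0.12877872] 0.13143503416160426
[0.48754058 0.39246183 0.114     ]
[0.54132579 0.39907588 0.114     ]
[0.56528819 0.20664106 0.114     ]
[0.51207652 0.19836121 0.114     ]
```

View pics/c7.png

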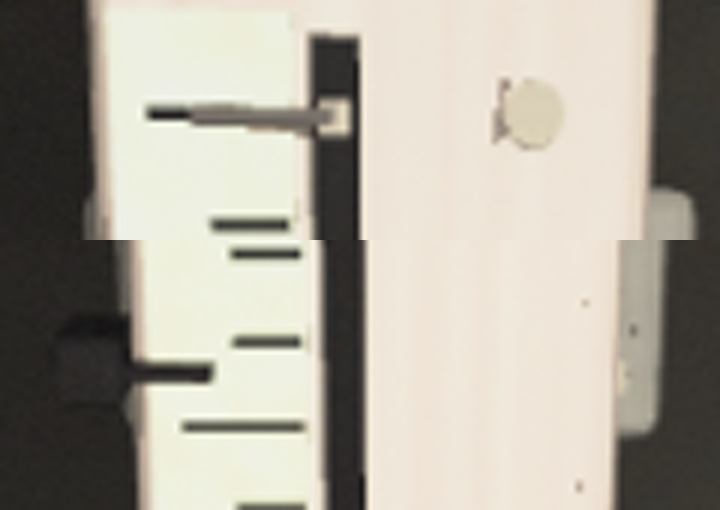

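Run:
```python
import pickle; from h import *
c=pickle.load(open("v7.pkl","rb"))["wrist"]
p=ray(c,237,38.8,.1165);m=ray(c,239.9,191.5,.1165)
t0=ray(c,229.6,38.4,.1145);t50=ray(c,243,125.5,.1145);t90=ray(c,249,186.7,.1145);t100=ray(c,246,200.8,.1145)
# axis direction from housing edges
e=[np.array(x) for x in [(.48754,.39246),(.54133,.39908),(.56529,.20664),(.51208,.19836)]]
dr=(e[1]-e[2])+(e[0]-e[3]); yh=dr/np.linalg.norm(dr); print("yaw",np.degrees(np.arctan2(-yh[0],yh[1])), "len",np.linalg.norm(dr)/2)
print(p,m,"d",(p-m)[:2]@yh,"ticks",[(t0-t)[:2]@yh for t in (t50,t90,t100)])
xh=np.array([yh[1],-yh[0]]); b=np.array([.5364,.3251]); o=b-.05*yh-.014*xh
print("origin from button",o,"from centre",sum(e)/4-.025*yh); q=np.array([.5522,.0762])-o; print("ring in gauge",q@xh,q@yh)
print("post now",o-.105*yh)
```

```text
yaw 7.151650104438207 len 0.19478540859109544
[0.49958932 0.3750531  0.1165    ] [0.5093469  0.28332284 0.1165    ] d 0.0922313930590303 ticks [np.float64(0.04980685593586529), np.float64(0.08996401598525842), np.float64(0.099910697890885)]
origin from button [0.52873372 0.27374605] from centre [0.5296724 0.2743295]
ring in gauge -0.0013099712220246743 -0.19893062242556822
post now [0.5418058  0.16956294]
```

The boom must come out by d≈0.093 m (ticks, pointer and ring agree: 0.092–0.094). The button is at (0.536, 0.325).

servo_tool(
  increments=[
    [[0, 0, 0, 0, 0.25, 0, 0], [0, 0, 0, 0, 0.258, 0, 0], [0, 0, 0, 0, 0, -0.25, 0], [0, 0, 0, 0, 0, -0.2, 0], [0, 0, 0, 0, 0, 0, 0]],
  ],
)

```text
time: 8.85
eef_pos: [0.5359, 0.3222, 0.3069]
eef_rot: [[-0.119, 0.993, -0.008], [0.993, 0.119, -0.005], [-0.004, -0.009, -1.0]]
ft_force: [-0.2, -0.3, -0.9]
grip_width: 0.0003
```

```bash
python3 look.py 8 wrist side
```

```text
{'time': 8.95, 'joints': [0.4514, 0.29, 1.3191, -0.0008, 1.5336, 0.3324], 'eef_pos': [0.5367, 0.3229, 0.3117], 'eef_rot': [[-0.1187, 0.9929, -0.0006], [0.9929, 0.1187, -0.0011], [-0.0011, -0.0008, -1.0]], 'ft_force': [0.3954, -0.1986, 0.7984], 'grip_width': -0.0001}
```

View pics/side8.png

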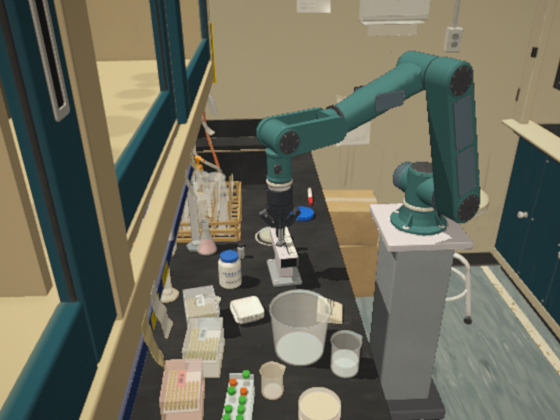

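View pics/wrist8.png

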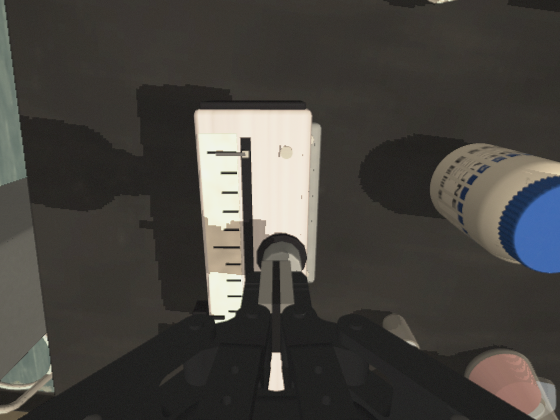

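servo_tool(
  increments=[
    [[0, 0, 0, -0.003, 0.018, 0, 0], [0, 0, 0, 0, 0, -0.04, 0], [0, 0, 0, 0, 0, -0.03, 0], [0, 0, 0, 0, 0, -0.02, 0], [0, 0, 0, 0, 0, 0, 0]],
  ],
)

```text
time: 9.45
eef_pos: [0.536, 0.3266, 0.3015]
eef_rot: [[-0.121, 0.993, 0.002], [0.993, 0.121, 0.0], [0.0, 0.002, -1.0]]
ft_force: [0.5, 0.2, 2.8]
grip_width: -0.0002
```

servo_tool(
  increments=[
    [[0, 0, 0, 0, 0, -0.018, 0], [0, 0, 0, 0, 0, -0.01, 0], [0, 0, 0, 0, 0, 0, 0]],
  ],
)

```text
time: 9.75
eef_pos: [0.5359, 0.3266, 0.2982]
eef_rot: [[-0.121, 0.993, 0.001], [0.993, 0.121, 0.0], [0.0, 0.002, -1.0]]
ft_force: [0.3, -0.4, 4.2]
grip_width: 0.0004
```

```bash
python3 look.py 9 wrist
```

```text
{'time': 9.8, 'joints': [0.4571, 0.2993, 1.3345, -0.0003, 1.5062, 0.3362], 'eef_pos': [0.536, 0.3266, 0.2982], 'eef_rot': [[-0.1206, 0.9927, 0.0015], [0.9927, 0.1206, 0.0004], [0.0002, 0.0015, -1.0]], 'ft_force': [0.8561, -0.5907, 4.1381], 'grip_width': 0.0001}
```

View pics/wrist9.png

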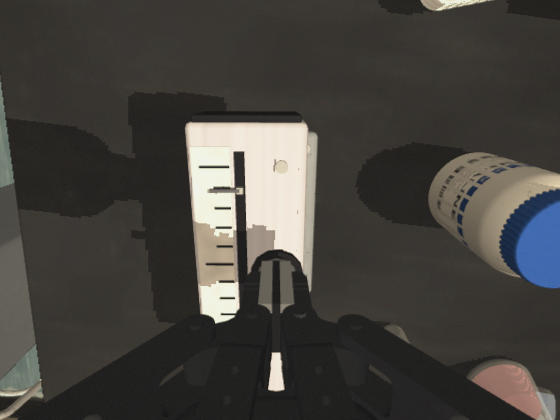

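The pointer has jumped from tick 0 to about 15 mm (row 189), so the boom is released. I'm going up and over to the post.

servo_tool(
  increments=[
    [[0, 0, 0, 0, 0, 0.2, 0], [0, 0, 0, 0, 0, 0.38, 0], [0, 0, 0, 0.02, -0.35, 0, 0.5], [0, 0, 0, 0.02, -0.4, 0, 0.6], [0, 0, 0, 0.02, -0.4, 0, 0.6]],
  ],
)

```text
time: 10.3
eef_pos: [0.5425, 0.1878, 0.3664]
eef_rot: [[-0.123, 0.992, -0.001], [0.992, 0.123, 0.0], [0.0, -0.001, -1.0]]
ft_force: [0.7, -0.5, -0.3]
grip_width: 0.0436
```

servo_tool(
  increments=[
    [[0, 0, 0, 0.015, -0.35, 0, 0.6], [0, 0, 0, 0, -0.14, 0, 0.6], [0, 0, 0, 0, 0, 0, 0.6]],
  ],
)

```text
time: 10.6
eef_pos: [0.5447, 0.128, 0.3663]
eef_rot: [[-0.117, 0.993, -0.002], [0.993, 0.117, 0.0], [0.0, -0.002, -1.0]]
ft_force: [-0.0, -0.6, 0.0]
grip_width: 0.0512
```

```bash
python3 look.py 10 wrist
python3 - <<'E'
import pickle; from h import *
c=pickle.load(open("v10.pkl","rb"))["wrist"]; W=pts(c)
m=(W[...,2]>.148)&(W[...,2]<.162); m[250:]=0; print(m.sum(), W[m].mean(0)); 
k=np.argwhere(m); print(k.min(0),k.max(0)); r=cv2.minAreaRect((W[m][:,:2]*1000).astype(np.float32)); print(r)
E
```

```text
{'time': 10.65, 'joints': [0.1316, 0.1199, 1.4107, 0.0013, 1.6124, 0.0124], 'eef_pos': [0.5447, 0.1294, 0.3664], 'eef_rot': [[-0.119, 0.9929, -0.0015], [0.9929, 0.119, 0.0011], [0.0013, -0.0014, -1.0]], 'ft_force': [-1.003, 1.8626, 0.2465], 'grip_width': 0.051}
1013 [0.54200905 0.15906501 0.15350873]
[178 263] [210 294]
((542.03076171875, 158.34312438964844), (17.767337799072266, 18.119388580322266), 7.345111846923828)
```

View pics/wrist10.png

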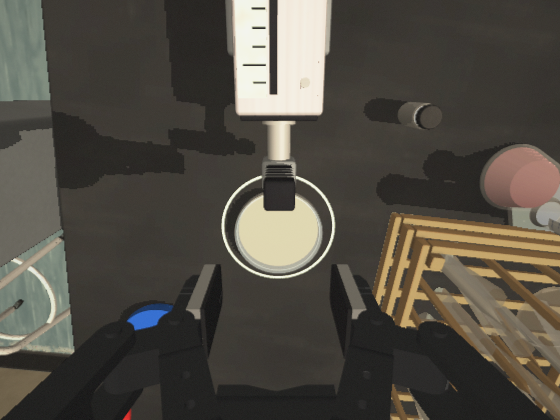

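The post is found at (0.542, 0.158), 18×18 mm and 7.3° yaw, which matches the description. I'm aligning, descending and gripping.

servo_tool(
  increments=[
    [[0, 0, 0, -0.01, 0.13, 0, 0.6], [0, 0, 0, -0.008, 0.1, 0, 0.6], [0, 0, 0, 0, 0, -0.2, 0.6], [0, 0, 0, 0, 0, -0.25, 0.6], [0, 0, 0, 0, 0, -0.15, 0.6]],
  ],
)

```text
time: 11.15
eef_pos: [0.5416, 0.1603, 0.2927]
eef_rot: [[-0.124, 0.992, -0.003], [0.992, 0.124, 0.0], [0.001, -0.003, -1.0]]
ft_force: [-0.8, -0.3, 0.6]
grip_width: 0.0513
```

servo_tool(
  increments=[
    [[0, 0, 0, 0, 0, -0.05, 0.6], [0, 0, 0, 0, 0, 0, 0.6]],
  ],
)

```text
time: 11.35
eef_pos: [0.5421, 0.1592, 0.2881]
eef_rot: [[-0.123, 0.992, -0.002], [0.992, 0.123, -0.0], [0.0, -0.002, -1.0]]
ft_force: [0.1, 0.2, 0.4]
grip_width: 0.051
```

```bash
python3 look.py 11 wrist scene
```

```text
{'time': 11.45, 'joints': [0.1838, 0.1704, 1.507, 0.0002, 1.4621, 0.0614], 'eef_pos': [0.5429, 0.1585, 0.2904], 'eef_rot': [[-0.1221, 0.9925, 0.002], [0.9925, 0.1221, 0.0005], [0.0003, 0.0021, -1.0]], 'ft_force': [0.0184, -0.7528, -0.6469], 'grip_width': 0.051}
```

View pics/wrist11.png

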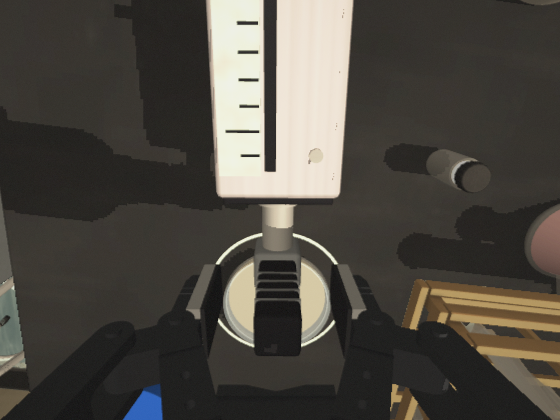

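servo_tool(
  increments=[
    [[0, 0, 0, 0, 0, 0, 0.1], [0, 0, 0, 0, 0, 0, 0], [0, 0, 0, 0, 0, 0, 0], [0, 0, 0, 0, 0, 0, 0], [0, 0, 0, 0, 0, 0, 0]],
  ],
  force=60,
)

```text
time: 11.95
eef_pos: [0.5425, 0.1573, 0.2907]
eef_rot: [[-0.12, 0.993, 0.001], [0.993, 0.12, 0.0], [0.0, 0.001, -1.0]]
ft_force: [-3.9, -0.4, 5.9]
grip_width: 0.0168
```

```bash
python3 look.py 12 wrist
```

```text
{'time': 12.0, 'joints': [0.1818, 0.1691, 1.5081, 0.0002, 1.4634, 0.0612], 'eef_pos': [0.5425, 0.1573, 0.2906], 'eef_rot': [[-0.1203, 0.9927, 0.0009], [0.9927, 0.1203, 0.0004], [0.0003, 0.0009, -1.0]], 'ft_force': [-3.4473, -0.8232, 5.8632], 'grip_width': 0.0174}
```

View pics/wrist12.png

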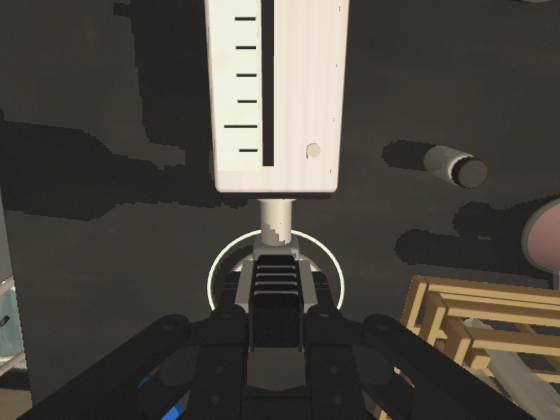

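Run:
```python
import pickle; from h import *
c=pickle.load(open("v9.pkl","rb"))["wrist"]; im=c["img"]
a=cv2.resize(im[155:275,180:260,::-1],None,fx=6,fy=5,interpolation=cv2.INTER_CUBIC); cv2.imwrite("pics/c9.png",a)
a=cv2.resize(im[155:215,180:260,::-1],None,fx=8,fy=8,interpolation=cv2.INTER_CUBIC); cv2.imwrite("pics/c9b.png",a)
```

```text
(no output)
```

View pics/c9b.png

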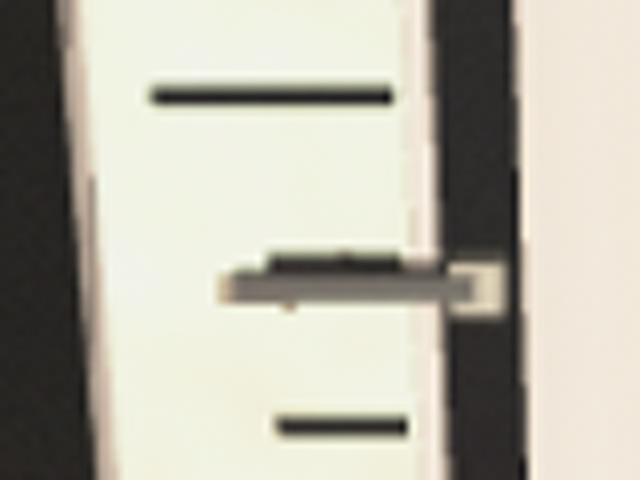

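Corrected for parallax, the pointer now reads about 11 mm and the clip about 92.5 mm, so the pull is roughly 81 mm.

servo_tool(
  increments=[
    [[0, 0, 0, 0.005, -0.04, 0, 0], [0, 0, 0, 0.009, -0.07, 0, 0], [0, 0, 0, 0.01, -0.08, 0, 0], [0, 0, 0, 0.01, -0.08, 0, 0], [0, 0, 0, 0.01, -0.08, 0, 0]],
  ],
  force=60,
)

```text
time: 12.5
eef_pos: [0.5476, 0.1155, 0.2906]
eef_rot: [[-0.121, 0.993, 0.0], [0.993, 0.121, 0.002], [0.002, 0.0, -1.0]]
ft_force: [-4.7, 3.2, 6.6]
grip_width: 0.0174
```

servo_tool(
  increments=[
    [[0, 0, 0, 0.01, -0.08, 0, 0], [0, 0, 0, 0.01, -0.08, 0, 0], [0, 0, 0, 0.01, -0.08, 0, 0], [0, 0, 0, 0.008, -0.06, 0, 0], [0, 0, 0, 0.002, -0.02, 0, 0]],
  ],
)

```text
time: 13.0
eef_pos: [0.5522, 0.0771, 0.2906]
eef_rot: [[-0.12, 0.993, -0.0], [0.993, 0.12, 0.002], [0.002, -0.0, -1.0]]
ft_force: [-4.6, 3.1, 6.5]
grip_width: 0.017
```

servo_tool(
  increments=[
    [[0, 0, 0, 0, 0, 0, 0], [0, 0, 0, 0, 0, 0, 0]],
  ],
)

```text
time: 13.2
eef_pos: [0.5522, 0.0775, 0.2906]
eef_rot: [[-0.121, 0.993, -0.0], [0.993, 0.121, 0.002], [0.002, -0.0, -1.0]]
ft_force: [-5.7, 3.5, 6.6]
grip_width: 0.0174
```

```bash
python3 look.py 13 wrist side scene
python3 - <<'E'
import pickle,cv2
d=pickle.load(open("v13.pkl","rb"))
cv2.imwrite("pics/s13.png",cv2.resize(d["side"]["img"][215:285,245:320,::-1],None,fx=8,fy=8,interpolation=cv2.INTER_CUBIC))
E
```

```text
{'time': 13.35, 'joints': [0.0374, 0.1538, 1.5257, 0.0022, 1.4624, -0.0838], 'eef_pos': [0.5521, 0.0777, 0.2906], 'eef_rot': [[-0.1207, 0.9927, -0.0003], [0.9927, 0.1207, 0.0022], [0.0022, -0.0001, -1.0]], 'ft_force': [-6.1481, 3.3256, 6.3399], 'grip_width': 0.0171}
```

View pics/s13.png

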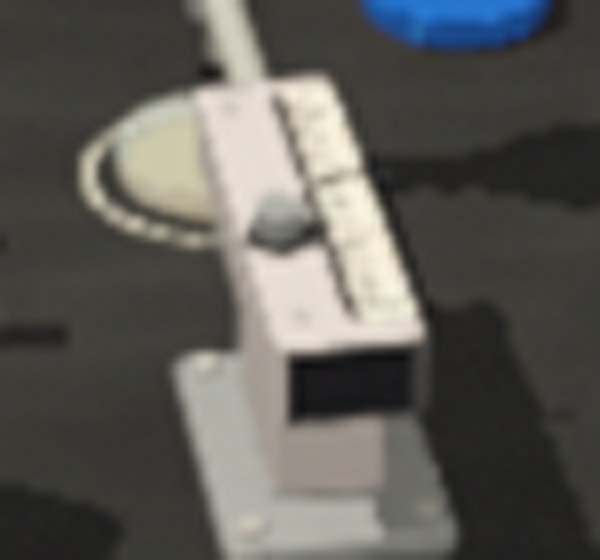

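View pics/wrist13.png

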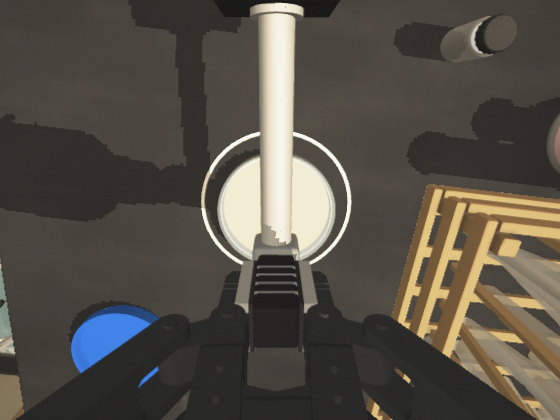

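View pics/scene13.png

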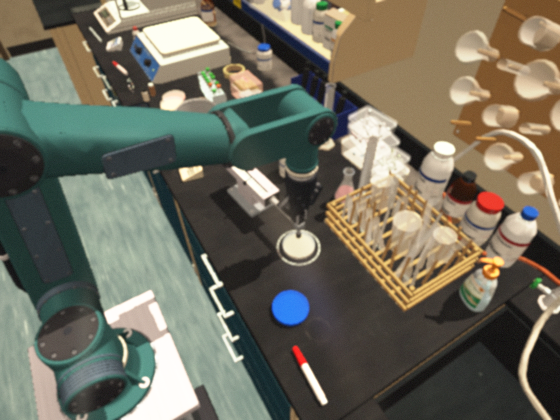

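Run:
```python
from cell import optics; from h import *
import pickle
out={}
for n,(r0,r1,c0,c1) in dict(scene=(155,205,220,295),side=(220,265,265,310)).items():
    ims=[optics.camera(n) for _ in range(8)]; a=np.mean([i["img"].astype(float) for i in ims],0); c=ims[0]; c["img"]=a; out[n]=c
    cv2.imwrite(f"pics/{n}14.png",cv2.resize(a[r0:r1,c0:c1,::-1],None,fx=10,fy=10,interpolation=cv2.INTER_CUBIC))
pickle.dump(out,open("v14.pkl","wb"))
```

```text
[ WARN:0@11.570] global loadsave.cpp:1063 imwrite_ Unsupported depth image for selected encoder is fallbacked to CV_8U.
```

View pics/scene14.png

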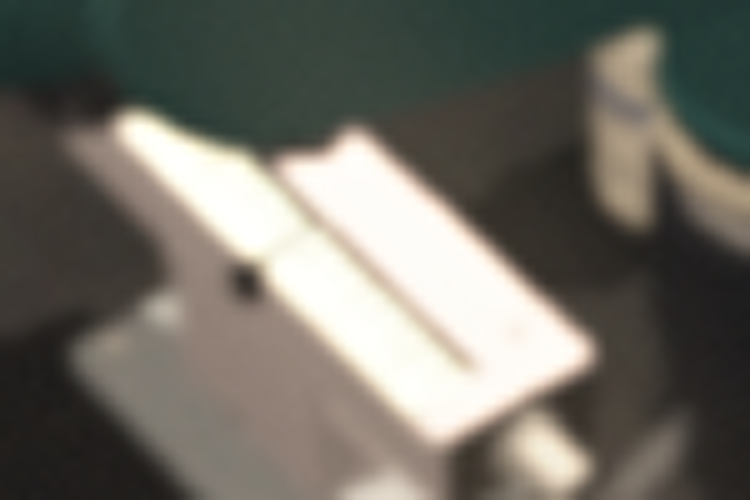

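View pics/side14.png

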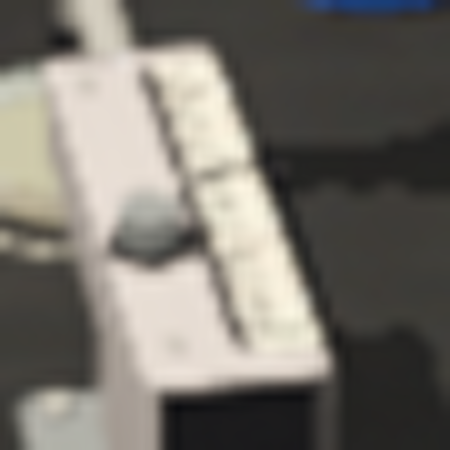

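Run:
```python
import pickle; from h import *
d=pickle.load(open("v14.pkl","rb")); o=np.array([.5291,.2740]); yh=np.array([-.1245,.9922]); xh=np.array([.9922,.1245])
gy=np.arange(-.02,.04,.0005)
for n in d:
    c=d[n]; g=c["img"].astype(np.float32).mean(2)
    print(n)
    for gx in np.arange(-.026,.0,.002):
        X=np.array([np.r_[o+gx*xh+y*yh,.1165] for y in gy]); uv=np.array([proj(c,x) for x in X]).astype(np.float32)
        p=cv2.remap(g,uv[:,0].reshape(-1,1),uv[:,1].reshape(-1,1),cv2.INTER_CUBIC).ravel()
        s=gy>-.013; s&=gy<.035
        base=np.median(p[s]); w=np.clip(base-p-4,0,None)*s; i=np.argmax(w); ww=w*(abs(gy-gy[i])<.006)
        print(round(gx*1e3),"base %.0f depth %.0f  min %.1f  centroid %.2f mm"%(base,w[i],gy[i]*1e3,1e3*(ww@gy)/ww.sum()))
```

```text
scene
-26 base 254 depth 20  min 12.0  centroid 11.81 mm
-24 base 254 depth 12  min 12.0  centroid 12.42 mm
-22 base 254 depth 9  min 12.5  centroid 12.52 mm
-20 base 254 depth 9  min 13.0  centroid 12.77 mm
-18 base 253 depth 9  min 13.0  centroid 12.72 mm
-16 base 252 depth 8  min 13.0  centroid 13.12 mm
-14 base 251 depth 8  min 14.0  centroid 13.54 mm
-12 base 248 depth 10  min 14.0  centroid 14.57 mm
-10 base 238 depth 14  min 15.0  centroid 15.73 mm
-8 base 212 depth 15  min 16.5  centroid 16.73 mm
-6 base 193 depth 5  min 17.5  centroid 18.26 mm
-4 base 204 depth 4  min 34.5  centroid 34.21 mm
-2 base 232 depth 4  min 34.5  centroid 34.19 mm
side
-26 base 225 depth 43  min 3.5  centroid 3.48 mm
-24 base 236 depth 39  min 2.0  centroid 2.26 mm
-22 base 235 depth 42  min 2.5  centroid 2.42 mm
-20 base 229 depth 47  min 3.0  centroid 3.03 mm
-18 base 218 depth 50  min 5.0  centroid 4.87 mm
-16 base 212 depth 57  min 5.5  centroid 5.71 mm
-14 base 213 depth 61  min 6.0  centroid 6.11 mm
-12 base 216 depth 56  min 6.0  centroid 6.27 mm
-10 base 204 depth 34  min 7.0  centroid 7.27 mm
-8 base 172 depth 19  min -13.0  centroid -10.83 mm
-6 base 139 depth 20  min -9.5  centroid -8.94 mm
-4 base 132 depth 23  min 34.5  centroid 32.76 mm
-2 base 183 depth 65  min 34.5  centroid 32.17 mm
```

Run:
```python
import pickle; from h import *
o=np.array([.5291,.2740]); yh=np.array([-.1245,.9922])
for n in [6,10,11,12,13]:
    c=pickle.load(open(f"v{n}.pkl","rb"))["wrist"]; W=pts(c); u0=265 if n==6 else 277
    m=(W[...,2]>.150)&(W[...,2]<.160); v,u=np.mgrid[:420,:560]
    m&=(abs(u-u0)<8)&(v>150)
    gy=(W[m][:,:2]-o)@yh
    h=(W[...,2]>.109)&(W[...,2]<.119)&(abs(u-275)<30)&(v<230); hy=(W[h][:,:2]-o)@yh
    print(n,"post gy range mm",np.round(np.percentile(gy,[1,50,99])*1e3,1),"housing front",np.round(np.percentile(hy,1)*1e3,1) if h.sum() else None)
    b=(abs(u-u0)<12)&(W[...,2]>.085)&(W[...,2]<.112)&(v>60); q=(W[b][:,:2]-o)@yh
    print("   boom/ head-level hist", np.round(np.percentile(q,[1,99])*1e3,1) if b.sum() else None)
```

```text
6 post gy range mm [-114.3 -105.   -97. ] housing front -96.8
   boom/ head-level hist [-97.2 -31.2]
10 post gy range mm [-124.9 -115.7 -107.6] housing front -107.4
   boom/ head-level hist [-107.8  -48.8]
11 post gy range mm [-124.8 -114.4 -107.3] housing front -77.1
   boom/ head-level hist [-108.3  -27.5]
12 post gy range mm [-125.3 -114.8 -107.3] housing front -77.5
   boom/ head-level hist [-108.6  -25. ]
13 post gy range mm [-205.4 -195.  -187.5] housing front -79.1
   boom/ head-level hist [-188.3 -100.2]
```

All measures agree that the boom is at about 91 mm and needs roughly 1.5 mm more.

servo_tool(
  increments=[
    [[0, 0, 0, 0.0015, -0.013, 0, 0], [0, 0, 0, 0, 0, 0, 0], [0, 0, 0, 0, 0, 0, 0], [0, 0, 0, 0, 0, 0, 0]],
  ],
)

```text
time: 14.55
eef_pos: [0.5523, 0.0762, 0.2906]
eef_rot: [[-0.121, 0.993, -0.0], [0.993, 0.121, 0.002], [0.002, -0.0, -1.0]]
ft_force: [-5.7, 2.5, 6.7]
grip_width: 0.0175
```

```bash
python3 look.py 15 wrist scene side
python3 - <<'E'
import pickle; from h import *
o=np.array([.5291,.2740]); yh=np.array([-.1245,.9922])
D=pickle.load(open("v15.pkl","rb"));c=D["wrist"]; W=pts(c);v,u=np.mgrid[:420,:560]
m=(W[...,2]>.150)&(W[...,2]<.160)&(abs(u-277)<8)&(v>150); print(np.percentile((W[m][:,:2]-o)@yh,[1,50,99])*1e3)
m=(abs(u-275)<75)&(v>100)&(v<290)&(c["img"].min(2)>235)
cv2.imwrite("pics/s15.png",cv2.resize(D["side"]["img"][220:265,265:310,::-1],None,fx=10,fy=10,interpolation=cv2.INTER_CUBIC))
E
```

```text
{'time': 14.7, 'joints': [0.0348, 0.1537, 1.5258, 0.0022, 1.4624, -0.0867], 'eef_pos': [0.5523, 0.0762, 0.2906], 'eef_rot': [[-0.1209, 0.9927, -0.0004], [0.9927, 0.1209, 0.0022], [0.0022, -0.0001, -1.0]], 'ft_force': [-4.6172, 2.2819, 8.1873], 'grip_width': 0.0174}
[-206.76366853 -196.21155069 -188.85391247]
```

View pics/s15.png

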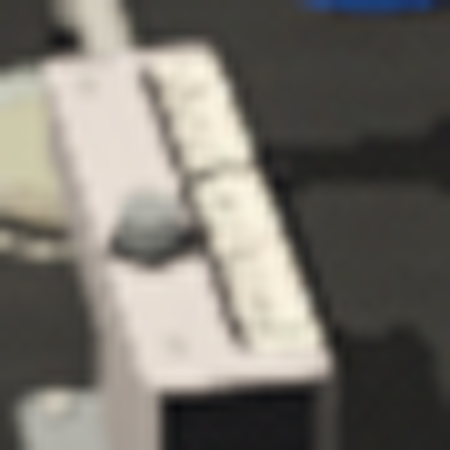

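View pics/wrist15.png

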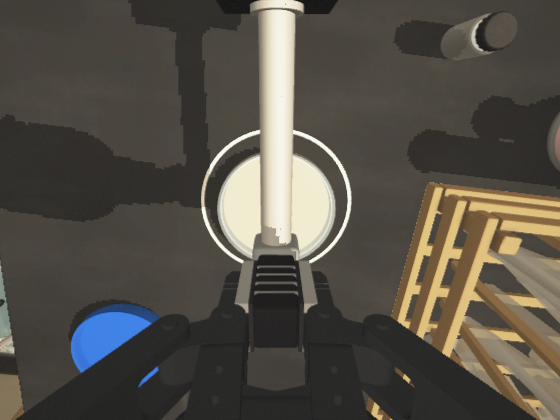

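Pointer and clip finger now form one straight line in the side crop at (225,170). The dish is inside the ring and the boom is at about 92.4 mm against the 92.5 mm wanted. I'm handing in.

```bash
python3 -c "
from cell import order,arm
print(order.finish_job()); o=arm.get_obs(); print(o['time'],o['eef_pos'],o['grip_width'])"
```

```text
the job is handed in; nothing more can be done
None
the job is handed in; nothing more can be done
```

I slid the pale dish into the ring, pressed the lock button to release the boom, and pulled the post out to the clip. I handed in at 14.7 s, still gripping at 60 N.

- **Dish:** it was cradled between the half-open fingers and never picked up. Its centre measured within about 1 mm of the ring's centre, and it was still inside the ring in the last wrist picture.
- **Boom:** the button push peaked at about 4 N. The boom jumped out by itself to about 11 mm, a little less than the 15 mm described.
- **Pointer:** the last measurement put the boom at about 92.4 mm, against a clip position of 92.5 mm, and the side view showed pointer and clip finger in one line. The estimates of the clip position ranged from 92.2 to 94 mm (direct measurement, scale ticks, ring), so allow 1 to 2 mm. A first pull stopped about 1.5 mm short and I corrected it.
- **Surroundings:** the arm did not touch the bystanders. I judged this from the pictures and did not re-measure their positions.
- **Forces at the end:** the wrist read about 10 N in all, including a sideways 5 N and 8 N upward from the grip.

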